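# Bring the depositor's portion knob up to its batch stop

## Robot

A 7-joint arm with a two-finger parallel gripper is mounted at the origin on the work surface. World frame = base frame: x ahead of the robot, y to its left, z up, the work surface at z = 0. Lengths are in m, angles in degrees, forces in N, time in s.
With the tool pointing down it reaches from about 0.35 to 0.9 m from the base axis. Payload 8.1 kg.
Tool frame: the origin (TCP) lies at the very end of the fingers, on their centre line; the grasp point (between the pads) lies 19 mm behind it (arm.grip_depth is the z of the grasp point in the tool frame, in m); z points along the fingers, y is the line along which they close (so a half turn about z gives the same grasp; the last joint's range is limited). The gripper opens to 92 mm and grips with 3 to 60 N. Pads are 19 mm wide; open, the fingers measure 130 mm over their backs; the gripper's body (75 mm by 190 mm) begins 47 mm behind the grasp point.
Start: joints at [69.465, 24.895, 1.432, 90.138, -0.665, 64.973, -4.303], TCP at [0.158, -0.605, 0.227] pointing down, gripper open.
Joint ranges: [-149.89, 149.89], [-25.12, 119.58], [-72.63, 75.52], [4.76, 147.25], [-75.54, 255.54], [6.69, 114.76], [-157.13, 157.13]. Speed limits (degrees/s): [127.2, 127.2, 172.46, 172.46, 180, 180, 180].

## Interface

Orientations are given as [roll, pitch, yaw] about the fixed x, y, z axes, in that order (R = Rz(yaw) Ry(pitch) Rx(roll)).
In Python, from bench import get_obs, optics, order, arm gives the robot as it stands.
- The arm moves only by the tool carry_out, never from a script. Its argument "steps" is a list of rows, each a list of 2 entries, a list of its own where there are three numbers: the shift along the world's x, y, z in m, then the turn about the world's z in rad. A call has 1 to 5 rows; each row shifts and turns the commanded pose from where the row before left it; what a row does not reach is not made up. A row lasts 1/8 s, in which the tool goes at most 62.5 mm and 10.7 degrees, less where a joint would pass 70% of its speed; a pose out of reach is approached as far as the arm can. A call with a gripper value outside its range is refused whole. "hand" is the closure, from 0 (fully open) to 1 (shut), set as the call begins (left out, the last holds). The fingers move at their own pace and stop on an object; the grip force is fixed at half the most. Time passes only in rows, so rows that do not move let the fingers close. It gives the time, the measured TCP pose, the force, the opening and the grip force at its end, in the units of the state.
- get_obs(): the state, without advancing time (a new reading comes with each control period).
- optics.camera(name): name is "scene" or "top" or "wrist"; returns a dict with "image" (480x640x3 uint8, blue, green, red), "camera_matrix" (3x3 intrinsics, pixels), "cam_to_world" (4x4, takes a point from camera to world coordinates); the wrist camera has in their place "tool_from_camera" (4x4, takes a point from camera to tool coordinates, whose origin is the TCP and whose axes are the flange's). Camera axes: x right, y up, looking along -z (the intrinsics and any distortion apply to the point x, -y, -z); pixel columns grow to the right and rows downward; lengths in m; the calibration is good to about 2 mm. The wrist camera is an equidistant fisheye: a pixel r from the principal point sees the ray r / f radians off the axis. A picture is of the moment at which its call begins: read the wrist's pose just before it. There is no depth.
- order.close_job(): hands the job in; it is judged then, once.
The state is a dict: "clock": time; "joint_positions": joint angles; "qd": joint speeds; "effort": joint torques, N m; "position": TCP position; "eef_rot": TCP orientation; "wrist_force": force on the tool from outside, world axes, zero at the start; "ft_torque": the same for the moment, N m; "finger_gap": finger opening in m; "finger_force": force on a finger pad.
Only numpy, scipy, OpenCV 4.12 (cv2) and the standard library are available. Lean on these libraries where they do the work, as an engineer would, in place of code of your own. Each camera call takes 0.05 s, during which the arm holds its last target. There are 200 camera calls.

## Task

Set the mousse depositor to this batch's portion: slide the clear splash guard fully back off the dial, turn only the small black inner knob clockwise until it rests firmly against the red batch stop, then slide the guard fully shut over the dial again. Do it by feel: the silver outer ring is the calibration and the stop is carried on it, so pushing hard against the stop drags the ring, and the ring must stay where it was set. Leave the cups, the nozzle and the palette knife around the console where they are.

Things in the scene. Friction and masses are not known exactly. Their poses are not given: they have to be found in the camera images.
- console: Steel control console, 220 (x) x 300 (y) x 90 mm high, fixed to the counter. Origin: centre of its underside, on the counter; x points away from the side with the gauge, z up. The dial's axis is vertical and stands on the top panel (90 mm up) at x = 0, y = +60 mm. The guard's two rails run along y on the panel.
- guard (a joint): Clear splash guard: a hood 121 mm wide (console x), 108 mm long (console y), top face 56 mm above the panel, open at its +y end. It slides on rails: 0 = shut, centred over the dial; grows (m) towards the console's -y; 0.13 = fully back against its stop. It moves with about 2 N and stays where it is left.
- guard_tab (a point): Centre of the blue grip tab on top of the guard: an upright block 40 mm (along console x) x 12 mm (along console y) x 22 mm high, its foot on the hood's top face. The point is half-way up. It moves with the guard.
- knob: Small black round inner knob of the dial, diameter 30 mm, vertical axis. Origin on its axis, 2 mm above the panel; top 44 mm above the origin. Its x axis (white pointer line) points along a lug low on its side (5 to 13 mm above the origin, 6 mm wide, reaching 24 mm from the axis) that meets the stop. It turns clockwise seen from above.
- knob_top (a point): Centre of the knob's top face, on the dial's axis, 46 mm above the panel. The knob turns with about 0.08 N m of friction and stays where it is left. From its start it has 0.7 to 2.2 rad to go clockwise to the stop; where the stop stands is not measured. At the stop the torque rises by 0.2 N m within some 0.05 rad.
- ring: Silver knurled outer ring round the knob, outer diameter 90 mm, bore 52 mm, top face 16 mm above its origin, which lies on the dial's axis 2 mm above the panel. It is held only by friction and slips round at about 0.30 N m (15 N on the stop), whether pushed by the knob's lug or rubbed by a fingertip.
- ring_mark (a point): End of the blue index line on the ring's top face, at the rim, 45 mm from the axis. Elsewhere round the ring is clamped the red batch stop: a 6 mm wide red finger that reaches into the bore as far as 18 mm from the axis, with a red screw head, 10 mm across and 3 mm high, on the ring's top face.
- cup_a: Loose filled dessert cup, 75 mm across the rim, 41 mm high, beside the console at its +y end. Origin under its base. Leave it alone.
- cup_b: Loose filled dessert cup like cup_a, beside the console at its -y end. Leave it alone.
- nozzle: Loose steel piping nozzle, 42 mm across, 45 mm high, point up, beside the console. Origin under its base. Leave it alone.
- knife: Loose palette knife, 260 mm long, lying along its x beside the console's -y end. Origin under its middle. Leave it alone.

How it is judged:
By the outcome, as a careful person would: the job done as asked, in the order asked, and still so for the second after the job is handed in, with the robot touching nothing.
It also fails if it takes over 72 s, if anything falls off the work surface, if the arm or the gripper's body presses on something with over 40 N, if the wrist force passes 120 N, or if a joint passes its speed limit or range.

## Working session

There is one attempt and no reset: what is moved stays moved. The work goes in short steps, Python scripts to look and compute and a tool call to move; the robot and the scene stay as the last step left them, time stands still between calls to the robot, and variables do not carry over. Pictures are saved under pics/ and viewed, at most 10 in all, crops included, and the job is handed in when it is done.

Besides the shell and the picture viewer there is one more tool, called after "Emit:" as a command line: name --argument value ..., lists and objects as JSON in quotes. carry_out: Moves the arm, as the interface text tells. Its arguments: {"type":"object","properties":{"steps":{"type":"array","items":{"type":"array"}},"hand":{"type":"number"}},"required":["steps"]}

```bash
ls; mkdir -p pics; python3 - <<'E'
from bench import get_obs, optics, arm
import cv2,numpy as np
print(get_obs())
for n in ("scene","top"):
    c=optics.camera(n); cv2.imwrite(f"pics/{n}0.png",c["image"]); print(n,c["camera_matrix"],c["cam_to_world"])
print([k for k in c])
E
```

```text
pics
{'clock': 0.0, 'joint_positions': array([69.46495467, 24.93663198,  1.43048604, 90.18792372, -0.66322804,
       64.97237407, -4.30470331]), 'qd': array([-0.00636259,  0.0115278 ,  0.08509072, -0.05253117, -0.00233258,
        0.03143989, -0.00160564]), 'effort': array([ 3.78420882e-04, -6.67867184e+01,  9.84503813e-01, -3.14473701e+01,
       -6.08124468e-02,  4.27377212e-02,  1.89409498e-04]), 'position': array([ 0.15795575, -0.60419888,  0.22595089]), 'eef_rot': array([-1.79911826e+02,  9.19166409e-03,  1.46516491e+01]), 'wrist_force': array([-0.08754144, -0.90300494, -0.21297956]), 'ft_torque': array([-0.00966861,  0.00315444,  0.03876383]), 'finger_force': 0.0, 'finger_gap': 0.09170100775998968}
scene [[497.31993451   0.         326.53673814]
 [  0.         497.31993451 246.33408091]
 [  0.           0.           1.        ]] [[ 0.12870804 -0.81553455  0.56421418  1.00213755]
 [ 0.9916145   0.09917507 -0.08285517 -0.03504276]
 [ 0.01161527  0.57014709  0.82146052  0.76080559]
 [ 0.          0.          0.          1.        ]]
top [[586.58176939   0.         321.15603754]
 [  0.         586.58176939 246.11219383]
 [  0.           0.           1.        ]] [[ 0.02241473  0.99548038 -0.09228431  0.47272732]
 [-0.99969231  0.02133682 -0.01265048  0.03168512]
 [-0.01062425  0.09253947  0.99565233  1.24986249]
 [ 0.          0.          0.          1.        ]]
['image', 'camera_matrix', 'cam_to_world']
```

View pics/top0.png

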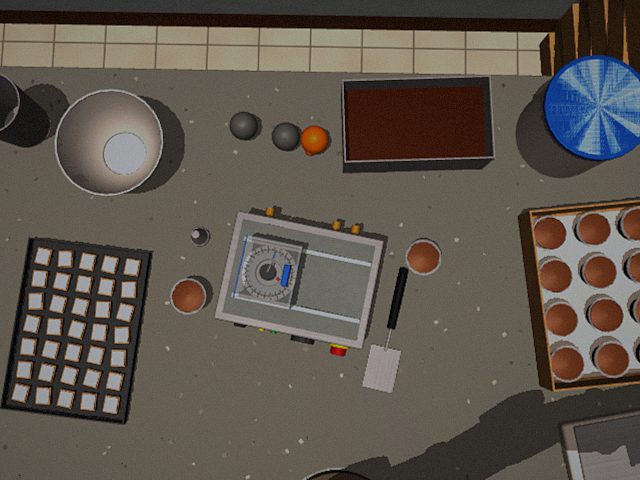

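View pics/scene0.png

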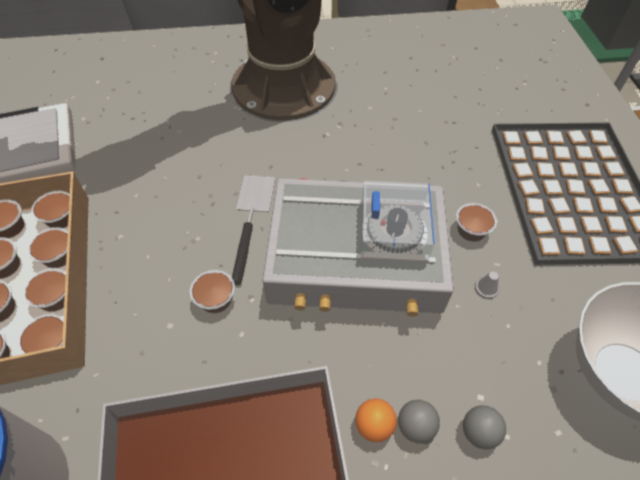

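```bash
cat > h.py <<'E'
import numpy as np,cv2
from bench import get_obs,optics,arm
def ray(c,u,v):
    K=c["camera_matrix"];T=c["cam_to_world"]
    d=T[:3,:3]@np.array([(u-K[0,2])/K[0,0],-(v-K[1,2])/K[1,1],-1]);return T[:3,3],d
def atz(c,u,v,z):
    o,d=ray(c,u,v);return o+d*(z-o[2])/d[2]
def proj(c,p):
    K=c["camera_matrix"];T=c["cam_to_world"];q=T[:3,:3].T@(np.array(p)-T[:3,3])
    return K[0,2]+K[0,0]*q[0]/-q[2],K[1,2]+K[1,1]*q[1]/q[2]
def wproj(c,obs,p):
    from scipy.spatial.transform import Rotation as R
    q=R.from_euler('xyz',obs["eef_rot"],degrees=True).inv().apply(np.array(p)-obs["position"])
    T=c["tool_from_camera"];q=T[:3,:3].T@(q-T[:3,3]);K=c["camera_matrix"]
    x,y,z=q[0],-q[1],-q[2];r=np.hypot(x,y);th=np.arctan2(r,z)
    return K[0,2]+K[0,0]*th*x/r,K[1,2]+K[1,1]*th*y/r
E
python3 - <<'E'
from h import *
c=optics.camera("top");s=optics.camera("scene")
for u,v in [(238,212),(385,238),(362,347),(216,318)]: print(atz(c,u,v,.09))
im=cv2.resize(c["image"][200:360,205:395],None,fx=4,fy=4,interpolation=cv2.INTER_CUBIC)
cv2.imwrite("pics/topc.png",im[:600,:800])
im=cv2.resize(s["image"][165:315,260:460],None,fx=4,fy=4,interpolation=cv2.INTER_CUBIC)
cv2.imwrite("pics/scc.png",im)
E
```

```text
[0.64516224 0.21422389 0.09      ]
[ 0.59912715 -0.08000055  0.09      ]
[ 0.38407946 -0.03778042  0.09      ]
[0.43379881 0.25007728 0.09      ]
```

View pics/topc.png

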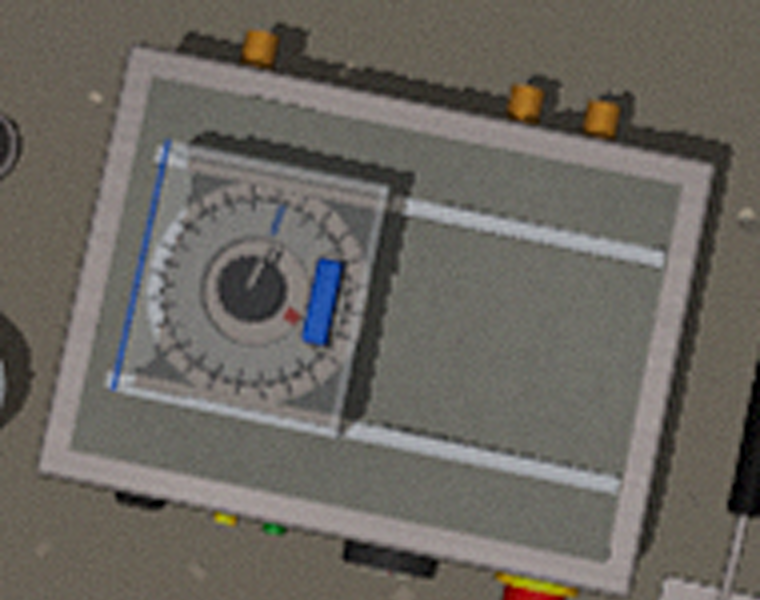

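View pics/scc.png

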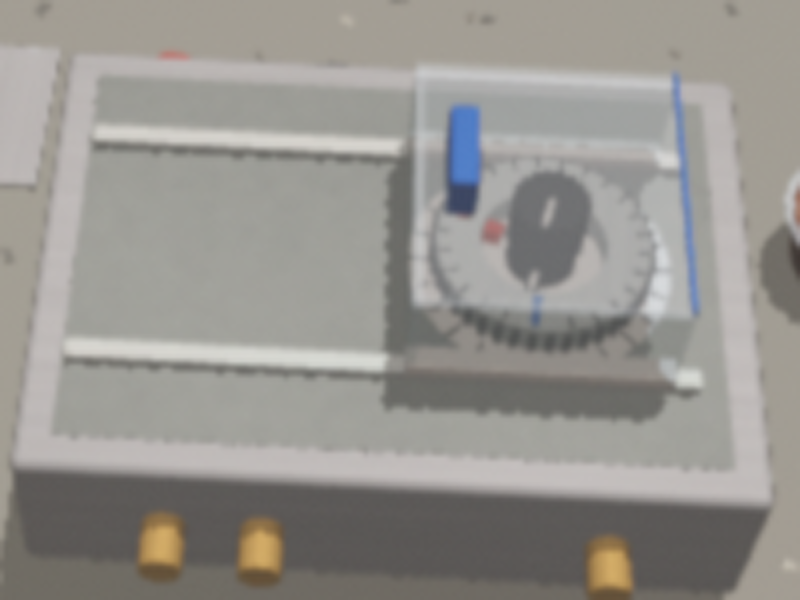

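```bash
python3 - <<'E'
from h import *
c=optics.camera("top");s=optics.camera("scene")
def tri(p,q):
    o1,d1=ray(c,*p);o2,d2=ray(s,*q)
    A=np.c_[d1,-d2];t=np.linalg.lstsq(A,o2-o1,rcond=None)[0];a=o1+d1*t[0];b=o2+d2*t[1];return (a+b)/2,np.linalg.norm(a-b)
f=lambda u,v:(u/4+205,v/4+200); g=lambda u,v:(u/4+260,v/4+165)
print("knob",atz(c,*f(252,288),.136),atz(s,*g(549,212),.136))
print("tabtop",atz(c,*f(323,301),.168), atz(s,*g(466,144),.157))
for q in [(75,58),(735,88),(770,500),(15,465)]: print("corner",atz(s,*g(*q),.09))
y=np.radians(-9.8);R=np.array([[np.cos(y),-np.sin(y)],[np.sin(y),np.cos(y)]])
o=np.array([.5155,.0866]);print("dial pred",o+R@[0,.06])
k=atz(c,*f(252,288),.136)[:2]
print("tab in console rel dial",R.T@(atz(c,*f(323,301),.168)[:2]-k))
for n,p,z in [("red",(292,316),.11),("ptr",(262,268),.136),("blue",(278,219),.108)]:
    d=atz(c,*f(*p),z)[:2]-(o+R@[0,.06]);print(n,np.linalg.norm(d),np.degrees(np.arctan2(d[1],d[0])))
E
```

```text
knob [0.52438391 0.1457742  0.136     ] [0.53203905 0.14708525 0.136     ]
tabtop [0.5176227  0.10953614 0.168     ] [0.5104733  0.11546699 0.157     ]
corner [ 0.38508541 -0.03423308  0.09      ]
corner [0.43813319 0.25840765 0.09      ]
corner [0.64687185 0.21619309 0.09      ]
corner [ 0.59543106 -0.07336478  0.09      ]
dial pred [0.52571257 0.14572447]
tab in console rel dial [-0.00049449 -0.0368601 ]
red 0.021702209297483108 -127.78051776527799
ptr 0.00939060670839225 -28.061096513300342
blue 0.03506004519157822 -14.461119368298124
```

Emit:
carry_out --steps '[[[0,0,0.04],0],[[0.01,0.03,0.03],-0.08],[[0.02,0.04,0.02],-0.08],[[0.025,0.05,0],-0.08],[[0.025,0.05,0],-0.08]]' --hand 1

```text
clock: 0.92
position: [0.2388, -0.4332, 0.317]
eef_rot: [180.0, -0.0, -3.8]
wrist_force: [0.9, 0.7, -0.1]
finger_gap: 0.0462
finger_force: 0.0
```

Emit:
carry_out --steps '[[[0.025,0.05,0],-0.02],[[0.025,0.05,0],-0.02],[[0.025,0.05,0],-0.02],[[0.025,0.05,0],-0.02],[[0.025,0.05,0],-0.025]]'

```text
clock: 1.55
position: [0.3636, -0.183, 0.317]
eef_rot: [180.0, -0.0, -9.8]
wrist_force: [1.9, 0.5, 0.4]
finger_gap: 0.0007
finger_force: 0.0
```

Emit:
carry_out --steps '[[[0.025,0.05,0],0],[[0.025,0.05,0],0],[[0.025,0.05,0],0],[[0.025,0.05,0],0],[[0.025,0.05,-0.02],0]]'

```text
clock: 2.17
position: [0.4897, 0.0671, 0.2978]
eef_rot: [-180.0, -0.2, -9.7]
wrist_force: [0.8, -0.3, -0.5]
finger_gap: 0.0007
finger_force: 0.0
```

Emit:
carry_out --steps '[[[0.02,0.04,-0.03],0],[[0.016,0.038,-0.03],0],[[0,0,-0.04],0],[[0,0,0],0]]'

```text
clock: 2.68
position: [0.5222, 0.1426, 0.1942]
eef_rot: [179.8, 0.3, -9.7]
wrist_force: [-0.1, -0.3, -0.3]
finger_gap: 0.0005
finger_force: 0.0
```

```bash
python3 - <<'E'
from h import *
o=get_obs();c=optics.camera("wrist");im=c["image"]
print(o["position"],c["camera_matrix"],c["tool_from_camera"])
for p in [(.519,.110,.168),(.526,.146,.136),(.5222,.1426,.146)]:
    print(p,wproj(c,o,p))
cv2.imwrite("pics/w1.png",im)
E
```

```text
[0.52222436 0.1426393  0.19421509] [[371.64829954   0.         317.83991204]
 [  0.         371.64829954 241.96017539]
 [  0.           0.           1.        ]] [[ 7.62790832e-04  9.62675708e-01  2.70656423e-01  7.39816139e-02]
 [ 9.99999619e-01 -8.48883255e-04  2.01025146e-04  1.01988036e-03]
 [ 4.23277730e-04  2.70656167e-01 -9.62675989e-01 -1.57797978e-01]
 [ 0.00000000e+00  0.00000000e+00  0.00000000e+00  1.00000000e+00]]
(0.519, 0.11, 0.168) (np.float64(376.9871034497465), np.float64(277.60996261980955))
(0.526, 0.146, 0.136) (np.float64(309.518215008013), np.float64(257.3648193649584))
(0.5222, 0.1426, 0.146) (np.float64(316.0089485059169), np.float64(267.845051900688))
```

View pics/w1.png

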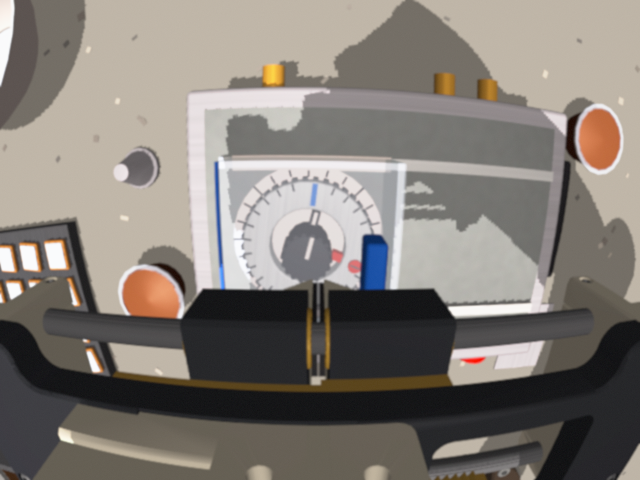

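Emit:
carry_out --steps '[[[0,0,-0.02],0],[[0,0,-0.02],0],[[0,0,0],0]]'

```text
clock: 3.1
position: [0.5244, 0.1425, 0.1577]
eef_rot: [180.0, -0.0, -9.8]
wrist_force: [-0.6, -0.0, 0.1]
finger_gap: 0.0001
finger_force: 0.0
```

Emit:
carry_out --steps '[[[-0.0034,-0.0197,0],0],[[-0.0034,-0.0197,0],0],[[-0.0034,-0.0197,0],0],[[-0.0034,-0.0197,0],0],[[-0.0034,-0.0197,0],0]]'

```text
clock: 3.72
position: [0.5068, 0.0434, 0.1583]
eef_rot: [-180.0, -0.1, -9.8]
wrist_force: [-4.7, 3.0, 9.8]
finger_gap: 0.0004
finger_force: 4.2
```

Emit:
carry_out --steps '[[[-0.0034,-0.0197,0],0],[[-0.0014,-0.008,0],0],[[0,0,0],0]]'

```text
clock: 4.1
position: [0.5022, 0.0145, 0.1579]
eef_rot: [179.9, -0.1, -9.9]
wrist_force: [1.3, 1.4, 0.1]
finger_gap: 0.0004
finger_force: 0.0
```

Emit:
carry_out --steps '[[[-0.0007,-0.004,0],0],[[-0.0007,-0.004,0],0],[[0,0,0],0]]'

```text
clock: 4.47
position: [0.5012, 0.0085, 0.1572]
eef_rot: [180.0, -0.0, -9.7]
wrist_force: [0.4, 1.1, 5.0]
finger_gap: 0.0006
finger_force: 1.8
```

```bash
python3 - <<'E'
from h import *
c=optics.camera("top")
cv2.imwrite("pics/t2.png",cv2.resize(c["image"][200:360,205:395],None,fx=4,fy=4,interpolation=cv2.INTER_CUBIC)[:600])
E
```

```text
(no output)
```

View pics/t2.png

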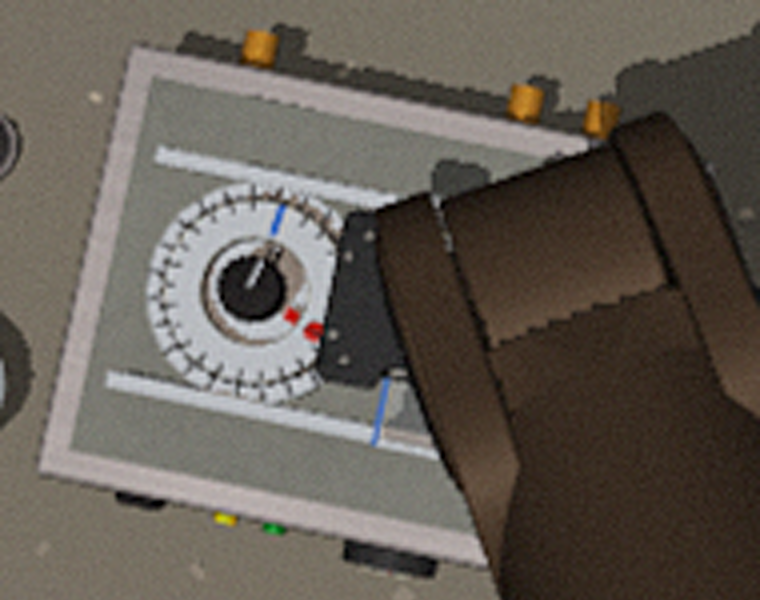

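Emit:
carry_out --steps '[[[-0.0005,-0.003,0],0],[[-0.0005,-0.003,0],0],[[0,0,0],0]]'

```text
clock: 4.9
position: [0.5006, 0.0053, 0.1572]
eef_rot: [-179.8, -0.1, -9.6]
wrist_force: [-0.1, 8.5, 4.4]
finger_gap: 0.0004
finger_force: 4.6
```

```bash
python3 - <<'E'
from h import *
print(get_obs()["wrist_force"])
c=optics.camera("top");f=lambda u,v:(u/4+205,v/4+200)
k=atz(c,*f(252,288),.136)[:2]; a=np.array([.525,.146]);print(k)
for n,p,z in [("finger",(292,316),.104),("screw",(314,331),.111),("ptr",(267,258),.136),("lug",(275,245),.105),("blue",(284,205),.108)]:
  for q in (a,k):
    d=atz(c,*f(*p),z)[:2]-q;print(n,np.linalg.norm(d).round(4),np.degrees(np.arctan2(d[1],d[0])).round(1))
E
```

```text
[-0.13398767  8.45669892  4.44812161]
[0.52438391 0.1457742 ]
finger 0.021 -126.2
finger 0.0204 -125.2
screw 0.0345 -124.7
screw 0.034 -124.0
ptr 0.0155 -26.6
ptr 0.0159 -24.9
lug 0.0234 -19.1
lug 0.0239 -18.1
blue 0.0432 -15.8
blue 0.0437 -15.3
```

Emit:
carry_out --steps '[[[0.001,0.006,0],0],[[0.004,0.024,0.02],0],[[0.009,0.05,0.02],0],[[0.01,0.056,0],0],[[0,0,0],0]]' --hand 0.4

```text
clock: 5.58
position: [0.5234, 0.144, 0.1967]
eef_rot: [-179.9, 0.0, -9.3]
wrist_force: [-0.8, -0.7, 0.6]
finger_gap: 0.0457
finger_force: 0.0
```

```bash
python3 - <<'E'
from h import *
o=get_obs();print(o["joint_positions"],o["position"],o["finger_gap"],o["ft_torque"],o["wrist_force"])
E
```

```text
[   3.19142932   22.43713285  -32.17745717  101.95389688   13.5170435
   59.444177   -133.25132471] [0.52341419 0.14396989 0.19666231] 0.04567600486056198 [-0.04286429  0.05680783  0.02117262] [-0.79170762 -0.69195416  0.60051687]
```

Emit:
carry_out --steps '[[[0.002,0.002,0],0.175],[[0,0,0],0.175],[[0,0,0],0.175],[[0,0,0],0.175],[[0,0,0],0.175]]'

```text
clock: 6.2
position: [0.5255, 0.1392, 0.1959]
eef_rot: [180.0, 0.1, 40.7]
wrist_force: [0.5, -0.1, 0.2]
finger_gap: 0.0547
finger_force: 0.0
```

Emit:
carry_out --steps '[[[0,0,0],0.175],[[0,0,0],0.175],[[0,0,0],0.175],[[0,0,0],0.175],[[0,0,0],0.175]]'

```text
clock: 6.82
position: [0.5256, 0.1391, 0.1959]
eef_rot: [-179.9, 0.1, 90.8]
wrist_force: [0.6, 0.7, 0.5]
finger_gap: 0.0551
finger_force: 0.0
```

Emit:
carry_out --steps '[[[0,0,0],0],[[0,0,0],0]]'

```text
clock: 7.08
position: [0.5258, 0.1402, 0.1963]
eef_rot: [-180.0, 0.0, 90.3]
wrist_force: [-0.0, -0.6, -0.0]
finger_gap: 0.0553
finger_force: 0.0
```

```bash
python3 - <<'E'
from h import *
o=get_obs();c=optics.camera("wrist");print(o["joint_positions"],o["position"],o["eef_rot"])
im=c["image"].copy()
t=np.linspace(0,6.28,40)
for ctr,col in [((.5255,.146),(0,255,0))]:
  for r,z in [(.015,.136),(.045,.108),(.026,.108)]:
    pts=np.array([wproj(c,o,(ctr[0]+r*np.cos(a),ctr[1]+r*np.sin(a),z)) for a in t])
    im=cv2.polylines(im,[np.round(pts).astype(int)],True,col,1)
cv2.imwrite("pics/w2.png",im)
E
```

```text
[ 18.53419073  29.26249875 -55.48078475 100.61064246  26.53471026
  64.4048829  -45.10603031] [0.52577619 0.14021923 0.19630668] [-1.79958184e+02  3.83694744e-02  9.03060850e+01]
```

View pics/w2.png

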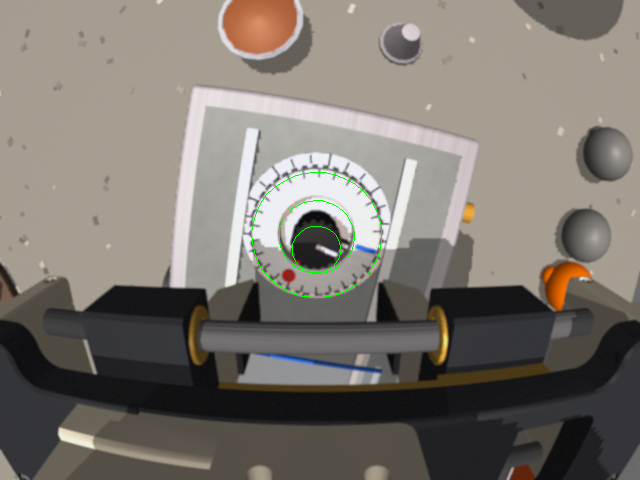

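Emit:
carry_out --steps '[[[0,0.0065,-0.01],0],[[0,0,-0.02],0],[[0,0,-0.02],0],[[0,0,-0.02],0],[[0,0,0],0]]'

```text
clock: 7.75
position: [0.5247, 0.147, 0.1246]
eef_rot: [-179.8, 0.1, 90.6]
wrist_force: [0.2, 0.1, 0.6]
finger_gap: 0.0551
finger_force: 0.0
```

Emit:
carry_out --steps '[[[0,0,0],0]]'

```text
clock: 7.88
position: [0.5261, 0.1479, 0.1269]
eef_rot: [180.0, -0.0, 90.6]
wrist_force: [1.1, -0.5, -0.4]
finger_gap: 0.0554
finger_force: 0.0
```

Emit:
carry_out --steps '[[[0,0,-0.008],0],[[0,0,0],0]]'

```text
clock: 8.12
position: [0.5258, 0.1474, 0.1185]
eef_rot: [-180.0, 0.0, 90.6]
wrist_force: [0.4, -1.0, 0.3]
finger_gap: 0.055
finger_force: 0.0
```

Emit:
carry_out --steps '[[[0,0,0],0],[[0,0,0],0],[[0,0,0],0],[[0,0,0],0]]' --hand 1

```text
clock: 8.62
position: [0.5245, 0.1477, 0.1188]
eef_rot: [-179.9, 0.0, 90.6]
wrist_force: [-6.4, -1.0, 6.0]
finger_gap: 0.0291
finger_force: 30.0
```

```bash
cat > s.py <<'E'
from h import *
np.set_printoptions(precision=3,suppress=True)
o=get_obs();print(o["position"],o["eef_rot"],o["wrist_force"],o["ft_torque"],o["finger_gap"],o["finger_force"],"j7",o["joint_positions"][6])
E
python3 s.py
```

```text
[0.524 0.148 0.119] [-179.877    0.048   90.603] [-6.402 -1.029  5.951] [-0.219  1.331  0.019] 0.029139867457264802 30.001999139785767 j7 -50.26230830092066
```

Emit:
carry_out --steps '[[[-0.002,0,0],-0.05],[[0,0,0],-0.1],[[0,0,0],-0.1],[[0,0,0],-0.1],[[0,0,0],-0.05]]'

```text
clock: 9.25
position: [0.5235, 0.1477, 0.1189]
eef_rot: [-180.0, 0.0, 67.5]
wrist_force: [-2.5, -0.1, 1.0]
finger_gap: 0.0291
finger_force: 30.0
```

```bash
python3 s.py
```

```text
[0.524 0.148 0.119] [-179.99     0.017   67.535] [-2.479 -0.083  1.05 ] [-0.049  0.448  0.082] 0.029091212435166176 29.999880194664 j7 -69.88444490765404
```

Emit:
carry_out --steps '[[[-0.0005,0,0],-0.08],[[0,0,0],-0.08],[[0,0,0],-0.08],[[0,0,0],-0.08],[[0,0,0],-0.08]]'

```text
clock: 9.88
position: [0.5229, 0.1482, 0.1189]
eef_rot: [-180.0, 0.0, 44.6]
wrist_force: [-2.1, 1.5, 1.5]
finger_gap: 0.0292
finger_force: 30.0
```

```bash
python3 s.py
```

```text
[0.523 0.148 0.119] [-179.962    0.001   44.623] [-2.133  1.452  1.452] [0.239 0.471 0.078] 0.02922193791948828 29.998885989189148 j7 -89.38878286126715
```

Emit:
carry_out --steps '[[[0,0,0],-0.08],[[0,0,0],-0.08],[[0,0,0],-0.08],[[0,0,0],-0.08],[[0,0,0],-0.06]]'

```text
clock: 10.5
position: [0.5225, 0.1487, 0.1189]
eef_rot: [-179.9, 0.0, 22.9]
wrist_force: [-4.2, 2.8, 2.2]
finger_gap: 0.0292
finger_force: 30.0
```

```bash
python3 s.py
```

```text
[0.523 0.149 0.119] [-179.932    0.03    22.907] [-4.202  2.778  2.154] [0.633 0.692 0.035] 0.02918247368240116 29.999607503414154 j7 -107.9423598830493
```

Emit:
carry_out --steps '[[[-0.0015,0.001,0],-0.03],[[0,0,0],-0.03],[[0,0,0],-0.03],[[0,0,0],0]]'

```text
clock: 11.0
position: [0.5223, 0.1489, 0.1189]
eef_rot: [-180.0, -0.0, 17.8]
wrist_force: [2.6, 2.7, 0.1]
finger_gap: 0.0292
finger_force: 30.0
```

```bash
python3 s.py
```

```text
[0.522 0.149 0.119] [-179.987   -0.046   17.784] [2.596 2.67  0.08 ] [ 0.568 -0.456 -0.015] 0.029247997559975866 30.00009387731552 j7 -112.42176072551332
```

Emit:
carry_out --steps '[[[0,0,0],-0.03],[[0,0,0],-0.03],[[0,0,0],0]]'

```text
clock: 11.38
position: [0.5222, 0.149, 0.1189]
eef_rot: [-180.0, -0.0, 14.3]
wrist_force: [2.8, 3.3, -0.1]
finger_gap: 0.0294
finger_force: 30.0
```

```bash
python3 s.py
```

```text
[0.522 0.149 0.119] [-179.981   -0.044   14.333] [ 2.797  3.311 -0.129] [ 0.814 -0.704 -0.01 ] 0.029400198077833794 30.000352263450623 j7 -115.38449879842047
```

```bash
python3 - <<'E'
from h import *
c=optics.camera("wrist");im=c["image"]
a=cv2.resize(im[150:300,220:420],None,fx=4,fy=4,interpolation=cv2.INTER_CUBIC)
cv2.imwrite("pics/w3.png",a)
o=get_obs()
print([ (np.array(wproj(c,o,p))-[220,150])*4 for p in [(.5235,.147,.136),(.5235,.147,.108)]])
E
```

```text
[array([400.16051624, 669.85859507]), array([398.88492474, 565.8609742 ])]
```

View pics/w3.png

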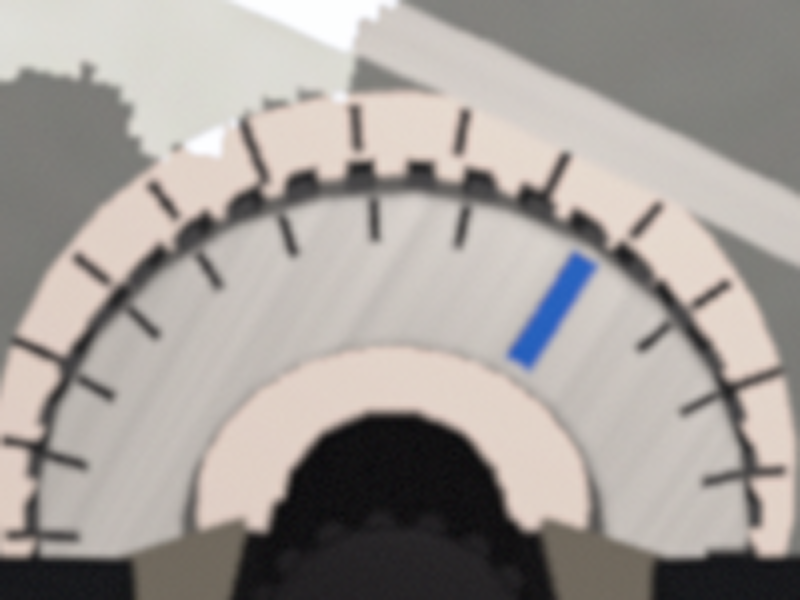

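Emit:
carry_out --steps '[[[0,0,0],-0.02],[[0,0,0],-0.02],[[0,0,0],0]]'

```text
clock: 11.8
position: [0.5222, 0.149, 0.1189]
eef_rot: [-180.0, -0.0, 12.1]
wrist_force: [3.2, 5.4, -0.5]
finger_gap: 0.029
finger_force: 30.0
```

```bash
python3 s.py
```

```text
[0.522 0.149 0.119] [-179.975   -0.043   12.074] [ 3.249  5.417 -0.501] [ 0.945 -0.733  0.006] 0.029045869677752516 30.000338852405548 j7 -117.32058409195017
```

Emit:
carry_out --steps '[[[0,0,0],-0.02],[[0,0,0],-0.02],[[0,0,0],0]]'

```text
clock: 12.18
position: [0.5222, 0.1491, 0.1189]
eef_rot: [-180.0, -0.0, 9.8]
wrist_force: [3.1, 4.7, 0.3]
finger_gap: 0.0292
finger_force: 30.0
```

```bash
python3 s.py
```

```text
[0.522 0.149 0.119] [-179.968   -0.044    9.789] [3.127 4.746 0.313] [ 0.959 -0.709  0.031] 0.02918654315800568 30.000368356704712 j7 -119.28227468056323
```

Emit:
carry_out --steps '[[[0.0007,0.0011,0],0],[[0,0,0],-0.02],[[0,0,0],0]]'

```text
clock: 12.55
position: [0.5223, 0.1493, 0.1188]
eef_rot: [180.0, 0.0, 8.6]
wrist_force: [-0.3, 0.5, 6.1]
finger_gap: 0.0292
finger_force: 30.0
```

```bash
python3 s.py
```

```text
[0.522 0.149 0.119] [179.956   0.034   8.608] [-0.348  0.454  6.095] [0.081 0.064 0.15 ] 0.029175312097536637 30.00197321176529 j7 -120.35839416574179
```

Emit:
carry_out --steps '[[[0,0,0],-0.01],[[0,0,0],0]]'

```text
clock: 12.8
position: [0.5224, 0.1493, 0.1189]
eef_rot: [180.0, 0.0, 8.1]
wrist_force: [0.6, 0.5, 4.4]
finger_gap: 0.0294
finger_force: 30.0
```

```bash
python3 s.py
```

```text
[0.522 0.149 0.119] [179.954   0.025   8.056] [0.56  0.526 4.361] [0.059 0.072 0.188] 0.02942965789430847 30.00213861465454 j7 -120.83490838767102
```

Emit:
carry_out --steps '[[[0,0,0],-0.012],[[0,0,0],0]]'

```text
clock: 13.05
position: [0.5224, 0.1493, 0.1188]
eef_rot: [180.0, 0.0, 7.4]
wrist_force: [0.2, 0.2, 5.2]
finger_gap: 0.0293
finger_force: 30.0
```

```bash
python3 s.py
```

```text
[0.522 0.149 0.119] [179.951   0.023   7.375] [0.193 0.228 5.156] [0.075 0.031 0.318] 0.029308290943192192 30.00257045030594 j7 -121.4208733022047
```

Emit:
carry_out --steps '[[[0,0,0],0],[[0,0,0],0],[[0,0,0],0]]' --hand 0.4

```text
clock: 13.42
position: [0.5223, 0.1494, 0.1184]
eef_rot: [180.0, 0.1, 7.4]
wrist_force: [1.2, -0.7, 0.5]
finger_gap: 0.0525
finger_force: 0.0
```

Emit:
carry_out --steps '[[[0,0,0.015],0],[[0,0,0.02],0],[[0,0,0.03],0],[[0,0,0.03],0.1],[[0,0,0.02],0.1]]'

```text
clock: 14.05
position: [0.5229, 0.1502, 0.2363]
eef_rot: [180.0, -0.1, 19.0]
wrist_force: [0.2, 0.1, -0.5]
finger_gap: 0.0549
finger_force: 0.0
```

```bash
python3 s.py; python3 - <<'E'
from h import *
o=get_obs();c=optics.camera("wrist");im=c["image"]
k=(.5235,.147)
cv2.imwrite("pics/w4.png",cv2.resize(im[130:330,180:440],None,fx=3,fy=3,interpolation=cv2.INTER_CUBIC))
E
```

```text
[0.523 0.15  0.236] [179.992  -0.125  19.037] [ 0.168  0.144 -0.542] [-0.     0.     0.075] 0.05491624228618732 0.0 j7 -105.77973010123084
```

View pics/w4.png

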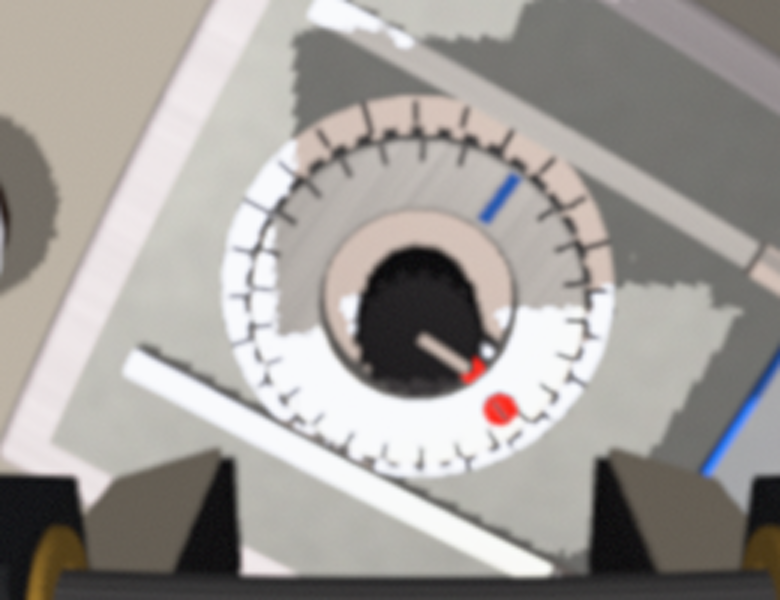

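Emit:
carry_out --steps '[[[-0.007,-0.041,0],-0.1],[[-0.007,-0.041,0],-0.1],[[-0.006,-0.041,0],-0.1],[[-0.006,-0.041,0],-0.1],[[-0.006,-0.041,0],-0.1]]' --hand 1

```text
clock: 14.72
position: [0.4903, -0.0565, 0.2343]
eef_rot: [-180.0, -0.0, -10.1]
wrist_force: [0.5, -0.4, 0.2]
finger_gap: 0.0098
finger_force: 0.0
```

Emit:
carry_out --steps '[[[0,0,-0.02],0],[[0,0,-0.02],0],[[0,0,0],0]]'

```text
clock: 15.1
position: [0.4896, -0.0553, 0.1931]
eef_rot: [180.0, 0.1, -9.9]
wrist_force: [-0.1, -0.1, 0.8]
finger_gap: 0.0007
finger_force: 0.0
```

Emit:
carry_out --steps '[[[0,0,-0.018],0],[[0,0,-0.019],0],[[0,0,0],0]]'

```text
clock: 15.48
position: [0.4902, -0.0551, 0.1567]
eef_rot: [180.0, 0.1, -9.8]
wrist_force: [0.2, -0.6, 0.1]
finger_gap: 0.0005
finger_force: 0.0
```

Emit:
carry_out --steps '[[[0.0025,0.0148,0],0],[[0.0034,0.0197,0],0],[[0.0034,0.0197,0],0],[[0.0034,0.0197,0],0],[[0.0034,0.0197,0],0]]'

```text
clock: 16.1
position: [0.508, 0.0395, 0.1583]
eef_rot: [-180.0, -0.2, -9.8]
wrist_force: [1.5, -2.3, 1.8]
finger_gap: 0.0003
finger_force: 1.4
```

Emit:
carry_out --steps '[[[0.0034,0.0197,0],0],[[0.0026,0.0148,0],0],[[0,0,0],0]]'

```text
clock: 16.48
position: [0.5131, 0.0748, 0.1575]
eef_rot: [-179.9, -0.1, -9.7]
wrist_force: [0.2, 0.1, -0.0]
finger_gap: 0.0001
finger_force: 0.0
```

Emit:
carry_out --steps '[[[0.0008,0.005,0],0],[[0.0007,0.004,0],0],[[0,0,0],0]]'

```text
clock: 16.85
position: [0.5141, 0.0819, 0.1567]
eef_rot: [180.0, 0.0, -9.8]
wrist_force: [0.2, -0.6, 0.4]
finger_gap: 0.0004
finger_force: 0.7
```

Emit:
carry_out --steps '[[[0.0005,0.003,0],0],[[0,0,0],0]]'

```text
clock: 17.1
position: [0.5147, 0.085, 0.1567]
eef_rot: [-180.0, 0.0, -9.8]
wrist_force: [-0.2, -1.2, 1.2]
finger_gap: 0.0008
finger_force: 0.9
```

Emit:
carry_out --steps '[[[0.0005,0.003,0],0],[[0,0,0],0]]'

```text
clock: 17.35
position: [0.5153, 0.0881, 0.1567]
eef_rot: [-180.0, -0.0, -9.8]
wrist_force: [0.1, -1.4, 1.6]
finger_gap: 0.0005
finger_force: 0.8
```

Emit:
carry_out --steps '[[[0.0003,0.002,0],0],[[0,0,0],0]]'

```text
clock: 17.6
position: [0.5155, 0.09, 0.1567]
eef_rot: [-180.0, -0.0, -9.8]
wrist_force: [-0.2, -1.4, 1.7]
finger_gap: 0.0006
finger_force: 0.8
```

Emit:
carry_out --steps '[[[0.0004,0.0025,0],0],[[0,0,0],0]]'

```text
clock: 17.85
position: [0.516, 0.0926, 0.1567]
eef_rot: [-180.0, -0.0, -9.8]
wrist_force: [-0.6, -1.0, 1.0]
finger_gap: 0.0002
finger_force: 0.7
```

Emit:
carry_out --steps '[[[0.0004,0.0025,0],0],[[0,0,0],0]]'

```text
clock: 18.1
position: [0.5162, 0.0934, 0.1567]
eef_rot: [179.9, 0.0, -9.9]
wrist_force: [-1.4, -5.7, 4.2]
finger_gap: 0.0003
finger_force: 3.4
```

Stop felt. One more small press, then retreat and check.

Emit:
carry_out --steps '[[[0.0002,0.001,0],0],[[0,0,0],0]]'

```text
clock: 18.35
position: [0.5162, 0.0935, 0.1566]
eef_rot: [179.8, 0.0, -9.9]
wrist_force: [-2.0, -9.5, 4.6]
finger_gap: 0.0003
finger_force: 4.8
```

Emit:
carry_out --steps '[[[-0.002,-0.01,0],0],[[-0.002,-0.01,0.02],0],[[-0.005,-0.03,0.05],0],[[-0.007,-0.04,0.04],0],[[-0.01,-0.05,0.02],0]]'

```text
clock: 18.98
position: [0.4913, -0.0442, 0.2891]
eef_rot: [-179.9, -0.2, -9.7]
wrist_force: [1.2, -1.0, -0.6]
finger_gap: 0.0007
finger_force: 0.0
```

Emit:
carry_out --steps '[[[-0.01,-0.05,0],0],[[-0.01,-0.05,0],0],[[-0.01,-0.05,0],0],[[-0.01,-0.05,0],0],[[0,0,0],0]]'

```text
clock: 19.6
position: [0.449, -0.2485, 0.2863]
eef_rot: [179.9, 0.0, -10.2]
wrist_force: [-0.2, 0.2, 0.4]
finger_gap: 0.0006
finger_force: 0.0
```

```bash
python3 - <<'E'
from h import *
c=optics.camera("top")
b=cv2.resize(c["image"][200:360,205:395],None,fx=4,fy=4,interpolation=cv2.INTER_CUBIC)[:600]
cv2.imwrite("pics/t3.png",b)
# same-camera comparison with the start and open pictures
for n in ("topc","t2","t3"):
    i=cv2.imread(f"pics/{n}.png").astype(int);m=(i[...,0]-i[...,2]>50)
    for w,(y0,y1,x0,x1) in dict(mark=(195,240,265,295),tab=(255,350,300,350),edge=(140,390,100,175)).items():
        ys,xs=np.nonzero(m[y0:y1,x0:x1]);print(n,w,len(xs),xs.mean()+x0 if len(xs) else None,ys.mean()+y0 if len(xs) else None)
E
```

```text
topc mark 92 277.0869565217391 220.1086956521739
topc tab 2160 321.6023148148148 301.5138888888889
topc edge 1541 140.02141466580144 265.6450356911097
t2 mark 272 277.2022058823529 219.7316176470588
t2 tab 0 None None
t2 edge 0 None None
t3 mark 111 277.2972972972973 219.4144144144144
t3 tab 2149 317.63843648208467 300.05816658911124
t3 edge 1621 135.7045033929673 265.386181369525
```

View pics/t3.png

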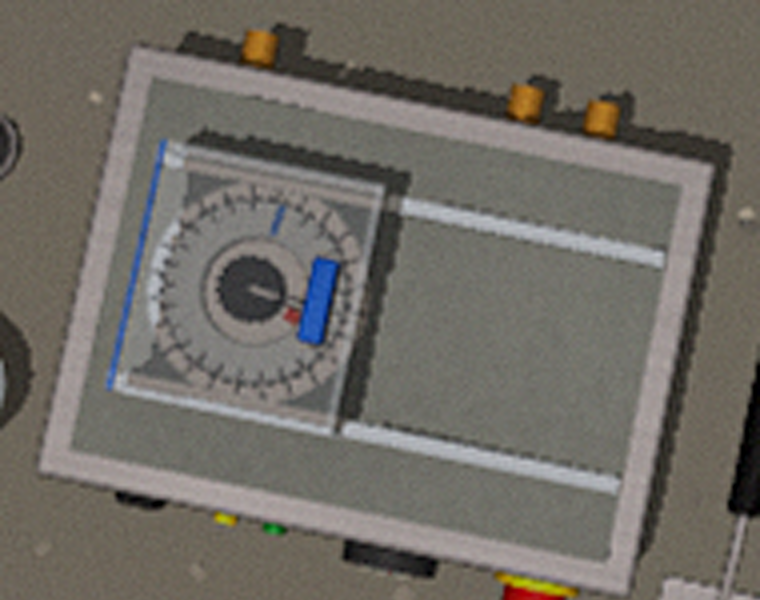

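```bash
python3 -c "
from bench import order
print(order.close_job())"
```

```text
the job is handed in; nothing more can be done
None
```

The job is handed in at about 20 s on the clock, but no verdict came back: I slid the guard back until I felt its stop, turned the knob about 83° clockwise onto the red batch stop (about 0.3 N m), and slid the guard shut to its end stop. The ring's blue mark did not move in the top view, and I didn't touch the cups, nozzle or knife.

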